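# Find the paint pot that is not stuck and hold its lid open

### The job

Two of the three paint pots have lids glued shut by dried paint and one is still free; they look alike, so tap the lids from above, one after another, until you find the lid that gives and springs back. Then lift that lid at least halfway open and finish while still holding it there, open and still, so that the painter can dip a brush. Leave the other lids shut and the other things on the bench where they are.

Things in the scene. Friction and masses are not known exactly. Their poses are not given: they have to be found in the camera images.
- pot_red: red pot: a grey steel paint pot fixed to the bench, 115 x 80 x 86 mm high, with a red hinged lid. Origin under it, 2.5 mm in front of the middle of its length; its x axis points from the lid's front (black handle) to the hinge at the back, z up. It is open-topped in front under the lid; the back third is a closed hinge housing.
- seat_red (a joint): how far the whole red lid is pressed straight down, m. 0 at rest. If the lid is free it rides on a spring: it starts to give at 1 to 1.5 N, is 8 mm down at 3 to 3.5 N, meets a stop there, and springs back. A lid that is stuck hardly moves (under 2 mm).
- lid_red (a joint): opening angle of the red lid, rad: 0 shut, at most 1.25; it swings up about the hinge at its back. A free lid takes under 1 N at the handle and falls shut when let go; a stuck one will not open.
- handle_red (a point): middle of the red lid's handle: a black round bar 16 mm thick and 24 mm long lying along the pot's y axis (parallel to the hinge), flat ends, on a 10 mm steel stem. With the lid shut it is 112 mm above the bench, 28 mm above the lid's top face, 38 mm in front of the pot's origin; the bar's top is at 120 mm. Pinched by its two ends, it can turn between the fingers as the lid swings. Its axes turn with the lid.
- hinge_red (a point): middle of the red lid's hinge line, which runs along the pot's y axis; 18 mm behind the pot's origin, 82 mm above the bench. The handle lies 56 mm in front of it and 30 mm above it with the lid shut.
- pot_blue: blue pot: a grey steel paint pot fixed to the bench, 115 x 80 x 86 mm high, with a blue hinged lid. Origin under it, 2.5 mm in front of the middle of its length; its x axis points from the lid's front (black handle) to the hinge at the back, z up. It is open-topped in front under the lid; the back third is a closed hinge housing.
- seat_blue (a joint): how far the whole blue lid is pressed straight down, m. 0 at rest. If the lid is free it rides on a spring: it starts to give at 1 to 1.5 N, is 8 mm down at 3 to 3.5 N, meets a stop there, and springs back. A lid that is stuck hardly moves (under 2 mm).
- lid_blue (a joint): opening angle of the blue lid, rad: 0 shut, at most 1.25; it swings up about the hinge at its back. A free lid takes under 1 N at the handle and falls shut when let go; a stuck one will not open.
- handle_blue (a point): middle of the blue lid's handle: a black round bar 16 mm thick and 24 mm long lying along the pot's y axis (parallel to the hinge), flat ends, on a 10 mm steel stem. With the lid shut it is 112 mm above the bench, 28 mm above the lid's top face, 38 mm in front of the pot's origin; the bar's top is at 120 mm. Pinched by its two ends, it can turn between the fingers as the lid swings. Its axes turn with the lid.
- hinge_blue (a point): middle of the blue lid's hinge line, which runs along the pot's y axis; 18 mm behind the pot's origin, 82 mm above the bench. The handle lies 56 mm in front of it and 30 mm above it with the lid shut.
- pot_yellow: yellow pot: a grey steel paint pot fixed to the bench, 115 x 80 x 86 mm high, with a yellow hinged lid. Origin under it, 2.5 mm in front of the middle of its length; its x axis points from the lid's front (black handle) to the hinge at the back, z up. It is open-topped in front under the lid; the back third is a closed hinge housing.
- seat_yellow (a joint): how far the whole yellow lid is pressed straight down, m. 0 at rest. If the lid is free it rides on a spring: it starts to give at 1 to 1.5 N, is 8 mm down at 3 to 3.5 N, meets a stop there, and springs back. A lid that is stuck hardly moves (under 2 mm).
- lid_yellow (a joint): opening angle of the yellow lid, rad: 0 shut, at most 1.25; it swings up about the hinge at its back. A free lid takes under 1 N at the handle and falls shut when let go; a stuck one will not open.
- handle_yellow (a point): middle of the yellow lid's handle: a black round bar 16 mm thick and 24 mm long lying along the pot's y axis (parallel to the hinge), flat ends, on a 10 mm steel stem. With the lid shut it is 112 mm above the bench, 28 mm above the lid's top face, 38 mm in front of the pot's origin; the bar's top is at 120 mm. Pinched by its two ends, it can turn between the fingers as the lid swings. Its axes turn with the lid.
- hinge_yellow (a point): middle of the yellow lid's hinge line, which runs along the pot's y axis; 18 mm behind the pot's origin, 82 mm above the bench. The handle lies 56 mm in front of it and 30 mm above it with the lid shut.
- brush_jar: bystander: glass jar 76 mm wide, 90 mm high, with brushes standing in it up to 215 mm; origin under it
- solvent_tin: bystander: metal tin 70 x 110 x 170 mm with a red cap, 190 mm high in all; origin under it
- rinse_bowl: bystander: white bowl 120 mm wide, 55 mm high; origin under it
- medium_bottle: bystander: white bottle 60 mm wide, 170 mm high; origin under it
- ink_jar: bystander: small jar with a black cap, 42 mm wide, 45 mm high, in front of the pots; origin under it
- primer_jar: bystander: small amber jar with a white cap, 44 mm wide, 50 mm high, in front of the pots; origin under it
- palette_knife: bystander: palette knife about 200 mm long lying flat; origin under it
There are look-alikes about, which are no part of the job. What is shaped like the pot_red but orange or purple is not meant. What is shaped like the pot_yellow but pink is not meant.

How it is judged:
By the outcome, as a careful person would: the job done as asked, in the order asked, and still so for the second after the job is handed in, while the arm keeps its last pose, push and grip.
It also fails if it takes over 45 s, if anything falls off the work surface, if the arm or the gripper's body presses on something with over 40 N, if the wrist force passes 120 N, or if a joint passes its speed limit or range.

### The arm

A 7-joint arm with a two-finger parallel gripper is mounted at the origin on the work surface. World frame = base frame: x ahead of the robot, y to its left, z up, the work surface at z = 0. Lengths are in m, angles in degrees, forces in N, time in s.
With the tool pointing down it reaches from about 0.35 to 0.775 m from the base axis. Payload 3.1 kg.
Tool frame: the origin (TCP) lies on the centre line of the jaws, within the pads' length; the fingertips stand 17 mm ahead of it and the grasp point (between the pads) lies 2 mm behind it (robot.tip_reach is the distance from the TCP to the fingertips, in m); z points along the fingers, y is the line along which they close (so a half turn about z gives the same grasp; the last joint's range is limited). The gripper opens to 85 mm and grips with 20 to 120 N. Pads are 22 mm wide; open, the fingers measure 114 mm over their backs; the gripper's body (76 mm by 85 mm) begins 54 mm behind the grasp point. The pads swing forward as they close: fully open they stand 13 mm farther back than shut.
Start: joints at [-76.645, 17.813, 0.802, 86.603, -0.252, 75.585, -1.558], TCP at [0.149, 0.529, 0.248] pointing down, gripper open.
Joint ranges: [-154.91, 154.91], [-16.99, 109.72], [-72.82, 74.43], [7.12, 147.25], [-82.49, 262.49], [11.32, 116.49], [-174.64, 174.64]. Speed limits (degrees/s): [159.86, 159.86, 180, 180, 180, 180, 180].

### API

Orientations are given as [roll, pitch, yaw] about the fixed x, y, z axes, in that order (R = Rz(yaw) Ry(pitch) Rx(roll)).
In Python, from station import robot, fingers, vision, workorder, recognise gives the robot as it stands. Calls block until the motion is done:
- robot.move_to(position, orientation): joint-space move of the TCP to a pose.
- robot.line_to(position, orientation=None, velocity=0.15, f_stop=None): straight line of the TCP; orientation=None keeps the orientation; velocity is the mean speed in m/s. With f_stop (N) it stops when the force on the tool has changed by that much, and returns True; else False.
- robot.move_j(angles): joint-space move.
- fingers.gripper_to(opening, force=None): opening from 0.0 (shut) to 1.0 (fully open); force is the grip in N (None keeps the last); returns when the fingers have stopped.
- robot.pause(seconds).
- robot.inverse_kinematics(position, orientation): joint angles nearest the present ones, or None.
- vision.grab_frame(name): name is "scene" or "top"; returns the picture (480x640x3 uint8, red, green, blue); there is no depth.
- vision.calibration(name): a dict with "mtx" (3x3 intrinsics, pixels), "extrinsics" (4x4, takes a point from world to camera coordinates). Camera axes: x right, y up, looking along -z (the intrinsics and any distortion apply to the point x, -y, -z); pixel columns grow to the right and rows downward; lengths in m; the calibration is good to about 2 mm. A picture is of the moment at which its call begins. calibration takes no time and is no camera call.
A pose or a line that the arm cannot do raises robot.PlanningError and nothing moves.
- workorder.close_job(): hands the job in; it is judged then, once.
Trained networks look in the newest picture that a camera, given by its name, has taken for a name from the list of things; names that differ only in an ending like _2 or _b are one class to them, and where a whole thing is asked for, a point or a joint stands for the part that bears it (a point fixed in the world has none). Each returns a list of dicts, best first, with "p" (0 to 1); they miss things now and then, are a little off and sometimes report something else, mostly with a low value. They report only what shows in the picture. A call takes as long as a camera call. They do not tell look-alikes from the thing itself.
- recognise(label, camera): "rect" ([centre column, centre row, width, height] in pixels, round what is visible of it).
Readings, each from a call of its own:
- robot.current_time_s(): time.
- robot.current_joint_positions(): joint angles.
- robot.current_dq(): joint speeds.
- robot.current_joint_torque(): joint torques, N m.
- robot.current_tool_pos(): TCP position.
- robot.current_eef_rot(): TCP orientation.
- robot.current_contact_force(): force on the tool from outside, world axes, zero at the start.
- robot.current_torque(): the same for the moment, N m.
- robot.current_finger_gap(): opening from 0.0 (shut) to 1.0 (fully open).
- robot.current_gripper_force(): force on a finger pad.
Only numpy, scipy, OpenCV 4.12 (cv2) and the standard library are available. Lean on these libraries where they do the work, as an engineer would, in place of code of your own. Each camera call takes 0.05 s, during which the arm holds its last target. There are 200 camera calls.

## Working session

There is one attempt and no reset: what is moved stays moved. The work goes in short steps, each a Python script; the robot and the scene stay as the last script left them, time stands still between calls to the robot, and variables do not carry over. Pictures are saved under pics/ and viewed, at most 10 in all, crops included, and the job is handed in when it is done.

```bash
mkdir -p pics; ls
python3 - <<'E'
from station import robot, fingers, vision, workorder, recognise
import cv2
for c in("scene","top"):
    im=vision.grab_frame(c); cv2.imwrite(f"pics/{c}0.png",im[:,:,::-1])
    k=vision.calibration(c); print(c,k["mtx"].round(1).tolist(),k["extrinsics"].round(3).tolist(), [q for q in k if q not in("mtx","extrinsics")])
    for n in("pot_red","pot_blue","pot_yellow","handle_red","handle_blue","handle_yellow"):
        print(n,[(r["rect"],r["p"]) for r in recognise(n,c)][:4])
print(robot.current_time_s(),robot.current_eef_rot())
E
```

```text
pics
scene [[508.8, 0.0, 317.0], [0.0, 508.8, 237.1], [0.0, 0.0, 1.0]] [[0.695, 0.719, -0.016, -0.342], [-0.452, 0.454, 0.768, 0.163], [0.559, -0.527, 0.641, -1.365], [0.0, 0.0, 0.0, 1.0]] []
pot_red [([327.1, 269.0, 70.1, 76.3], 0.82), ([340.8, 387.0, 93.1, 102.8], 0.66), ([156.8, 277.8, 71.8, 86.2], 0.57)]
pot_blue [([276.9, 309.1, 77.5, 84.4], 0.65)]
pot_yellow [([398.7, 236.4, 72.2, 74.8], 0.94), ([216.1, 408.1, 47.0, 89.5], 0.74), ([320.1, 159.6, 59.5, 59.3], 0.6), ([390.4, 216.9, 37.9, 37.7], 0.34)]
handle_red [([318.9, 247.4, 46.9, 35.8], 0.82), ([328.8, 364.9, 62.3, 57.0], 0.72), ([144.2, 255.4, 41.7, 37.6], 0.7)]
handle_blue [([265.8, 287.1, 48.7, 41.0], 0.89), ([405.8, 175.6, 66.2, 35.1], 0.46)]
handle_yellow [([391.7, 219.3, 36.4, 38.6], 0.97)]
top [[541.6, 0.0, 319.7], [0.0, 541.6, 230.3], [0.0, 0.0, 1.0]] [[0.028, -0.999, 0.018, -0.032], [0.988, 0.031, 0.149, -0.503], [-0.15, 0.014, 0.989, -1.29], [0.0, 0.0, 0.0, 1.0]] []
pot_red [([427.2, 309.8, 48.0, 64.0], 0.91), ([326.8, 214.8, 38.9, 59.1], 0.73)]
pot_blue [([379.9, 214.2, 41.2, 60.6], 0.96)]
pot_yellow [([198.7, 337.6, 47.7, 62.7], 0.9), ([249.0, 196.5, 43.4, 59.0], 0.59)]
handle_red [([324.2, 219.9, 32.8, 28.6], 0.9), ([399.2, 134.2, 29.9, 24.9], 0.88), ([431.5, 317.5, 29.4, 30.0], 0.79), ([385.8, 216.2, 33.8, 32.5], 0.52)]
handle_blue [([250.9, 201.4, 32.9, 28.1], 0.68), ([385.0, 218.6, 28.3, 29.3], 0.58)]
handle_yellow [([249.8, 199.8, 32.5, 30.2], 0.91), ([195.7, 347.0, 31.8, 33.0], 0.82), ([323.4, 218.8, 33.3, 31.4], 0.22)]
0.7 [1.79994857e+02 2.56268563e-03 1.64259070e+02]
```

View pics/scene0.png

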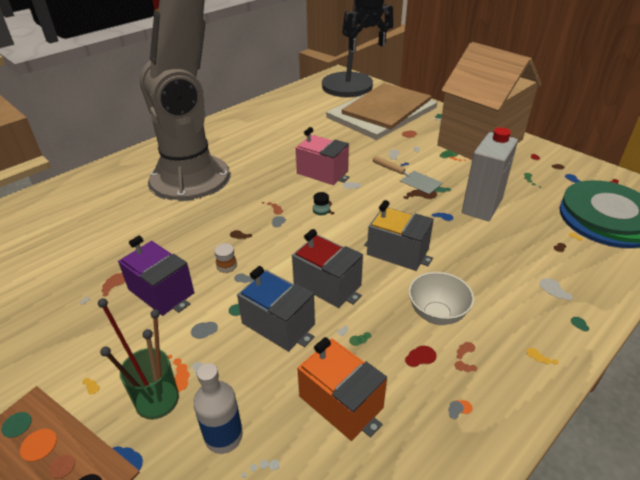

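View pics/top0.png

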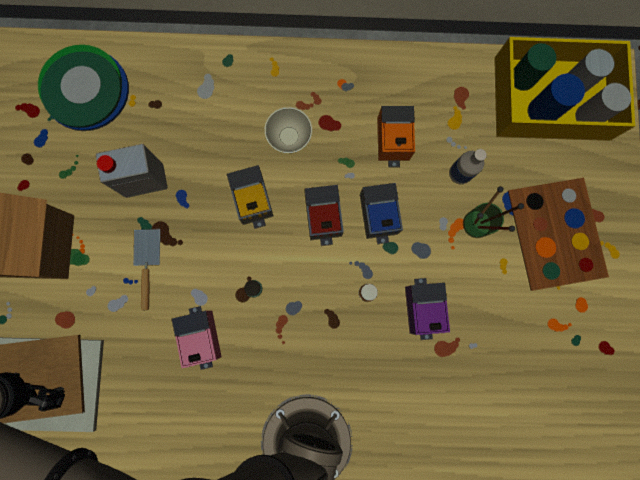

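Both views agree: red pot at top (324,213), blue (381,211) and yellow (250,196), each with its dark hinge housing on the far side and its handle nearest the robot. The orange, purple and pink pots are decoys. I'll enlarge the views and measure.

```bash
cat > h.py <<'E'
import numpy as np, cv2
from station import robot, fingers, vision, workorder, recognise
def P(c):
    k=vision.calibration(c); return k["mtx"]@np.diag([1,-1,-1])@k["extrinsics"][:3]
def proj(c,X):
    v=P(c)@np.r_[X,1]; return v[:2]/v[2]
def onz(c,uv,z):
    p=P(c); H=np.c_[p[:,0],p[:,1],p[:,2]*z+p[:,3]]; v=np.linalg.solve(H,[*uv,1]); return v[:2]/v[2]
E
python3 - <<'E'
from h import *
im=cv2.imread("pics/top0.png"); sc=cv2.imread("pics/scene0.png")
a=cv2.resize(im[150:250,215:415],(800,400),interpolation=cv2.INTER_CUBIC)
cv2.imwrite("pics/crop.png",a)
hsv=cv2.cvtColor(im,cv2.COLOR_BGR2HSV)
R={"red":((300,180,345,245),[(0,8),(172,180)]),"blue":((358,180,405,245),[(105,125)]),"yellow":((225,160,275,230),[(18,30)])}
S={"red":(318.9,247.4),"blue":(265.8,287.1),"yellow":(391.7,219.3)}
for n,((x0,y0,x1,y1),hs) in R.items():
    m=np.zeros(im.shape[:2],np.uint8)
    for lo,hi in hs: m|=cv2.inRange(hsv,(lo,150,60),(hi,255,255))
    k=np.zeros_like(m);k[y0:y1,x0:x1]=255;m&=k
    pts=cv2.findNonZero(m)[:,0]
    W=np.array([onz("top",p,.084) for p in pts],np.float32)
    r=cv2.minAreaRect(W*1000); print(n,len(pts),r)
    # dark handle blob
    g=cv2.inRange(im,(0,0,0),(28,28,28))&k; q=cv2.findNonZero(g)
    q=q[:,0]; print("dark",len(q),q.mean(0),q.min(0),q.max(0), onz("top",q.mean(0),.112))
E
```

```text
red 690 ((526.4901123046875, -26.1453857421875), (65.16197204589844, 69.26104736328125), 8.52219009399414)
dark 43 [325.60465116 225.88372093] [311 221] [340 238] [ 0.50299483 -0.02907963]
blue 667 ((535.486328125, -166.52838134765625), (64.50328826904297, 68.57333374023438), 9.587226867675781)
dark 93 [377.34408602 219.59139785] [361 191] [396 237] [ 0.52153752 -0.14892866]
yellow 756 ((560.1696166992188, 147.90179443359375), (77.47347259521484, 70.40074157714844), 17.369373321533203)
dark 49 [253.75510204 207.71428571] [243 202] [270 222] [0.54051075 0.13887035]
```

View pics/crop.png

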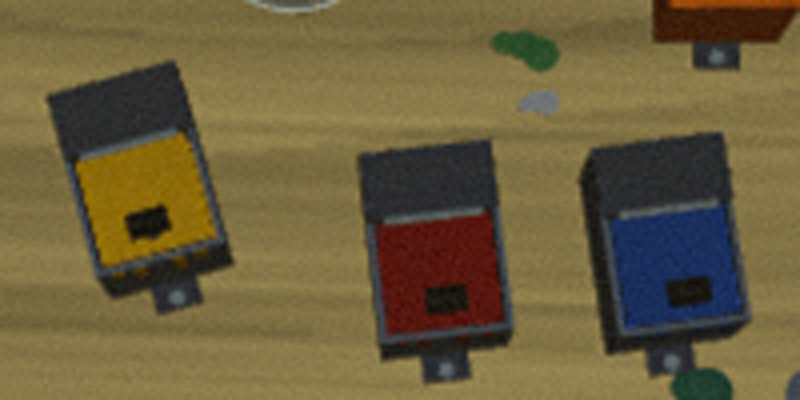

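Handles in the top view are at red (326.5,224.8), blue (387.5,223) and yellow (252,205.5). I'll cross-check these against the scene view, where the bars are near (311,236), (258,273) and (384,206), and check IK.

```bash
cat >> h.py <<'E'
HP={"red":((326.5,224.75),8.5),"blue":((387.5,223.),9.6),"yellow":((252.,205.5),17.4)}
H={n:(onz("top",uv,.116),y) for n,(uv,y) in HP.items()}
E
python3 - <<'E'
from h import *
im=cv2.imread("pics/top0.png")
for n,(xy,y) in H.items():
    print(n,xy.round(4),"scene",proj("scene",[*xy,.112]).round(1))
    d=np.array([np.cos(np.radians(y)),np.sin(np.radians(y))])
    hg=xy+.056*d
    print(" hinge top px",proj("top",[*hg,.086]).round(1), "back edge px",proj("top",[*(xy+.098*d),.086]).round(1),"front",proj("top",[*(xy-.017*d),.086]).round(1))
    for a in (0,180):
        for p in([*xy,.25],[*xy,.112],[*(xy+.04*d),.145]):
            q=robot.inverse_kinematics(p,[180,0,(y+a+180)%360-180]); print(a,None if q is None else np.round(q,0))
E
```

```text
red [ 0.5051 -0.031 ] scene [309.4 233.8]
 hinge top px [323.2 203.7] back edge px [321.1 186.5] front [327.  233.8]
0 [-40.  17.  52.  95. -14.  75. -66.]
0 [-39.  28.  54. 106. -26.  60. -56.]
0 [-35.  28.  51.  98. -24.  65. -60.]
180 [-37.  16.  48.  94. -12.  75. 112.]
180 [-32.  24.  44. 106. -20.  58. 118.]
180 [-30.  26.  43.  97. -19.  64. 116.]
blue [ 0.5136 -0.1721] scene [255.7 271.2]
 hinge top px [382.  202.1] back edge px [379.3 185.1] front [386.8 232.1]
0 [-15.  20.  43.  89. -14.  77. -51.]
0 [-21.  32.  53. 100. -28.  63. -39.]
0 [-25.  37.  61.  93. -34.  71. -37.]
180 [-23.  23.  55.  89. -19.  78. 133.]
180 [-19.  30.  49. 100. -26.  61. 139.]
180 [-18.  32.  48.  92. -25.  67. 135.]
yellow [0.5448 0.1427] scene [382.8 204.9]
 hinge top px [247.3 185.7] back edge px [242.9 169.2] front [255.2 214.8]
0 [-44.  22.  39.  85. -14.  77. -77.]
0 [-43.  29.  37.  97. -20.  61. -72.]
0 [-42.  32.  38.  88. -21.  68. -73.]
180 [-33.  20.  22.  85.  -8.  77.  98.]
180 [-30.  26.  19.  96. -10.  59.  99.]
180 [-29.  29.  18.  87. -10.  66.  98.]
```

```bash
cat >> h.py <<'E'
def ori(n): return [180,0,H[n][1]-180]
def tap(n):
    xy=H[n][0]
    robot.move_to([*xy,.20 if n!="yellow" else .25],ori(n))
    robot.line_to([*xy,.150],velocity=.1)
    robot.pause(.2); f0=robot.current_contact_force()[2]
    a=robot.line_to([*xy,.118],velocity=.02,f_stop=.8); z1=robot.current_tool_pos()[2]; f1=robot.current_contact_force()[2]-f0
    b=robot.line_to([*xy,max(z1-.012,.112)],velocity=.02,f_stop=4.5); z2=robot.current_tool_pos()[2]; f2=robot.current_contact_force()[2]-f0
    robot.line_to([*xy,.16],velocity=.1)
    print(n,a,b,"z1 %.4f z2 %.4f f1 %.2f f2 %.2f t %.1f"%(z1,z2,f1,f2,robot.current_time_s()))
E
python3 - <<'E'
from h import *
fingers.gripper_to(0.0,20)
tap("yellow")
E
```

```text
yellow True True z1 0.1358 z2 0.1282 f1 1.27 f2 7.58 t 6.6
```

Yellow gave 7.6 mm. A second tap at the same spot will show whether it springs back.

Run:
```python
from h import *
xy=H["yellow"][0]
f0=robot.current_contact_force()[2]
robot.line_to([*xy,.142],velocity=.1)
for z in (.138,.134,.132,.130):
    robot.line_to([*xy,z],velocity=.02); robot.pause(.15); print(z,robot.current_tool_pos()[2].round(4),(robot.current_contact_force()[2]-f0).round(2))
robot.line_to([*xy,.18],velocity=.1)
im=vision.grab_frame("scene"); cv2.imwrite("pics/s1.png",im[120:320,240:500,::-1].repeat(3,0).repeat(3,1))
print(robot.current_time_s())
```

```text
0.138 0.1382 0.25
0.134 0.1343 2.43
0.132 0.1322 2.97
0.13 0.1301 4.14
9.4
```

View pics/s1.png

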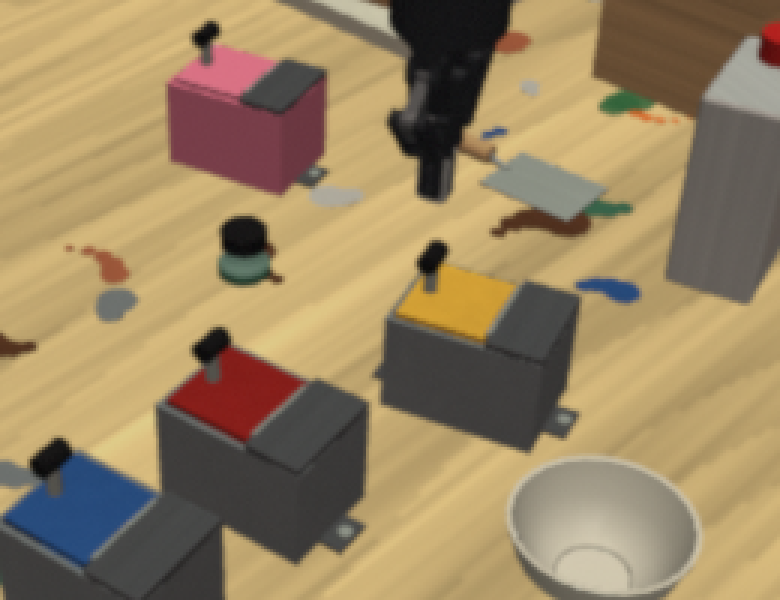

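The retap began from the rest height and gave a spring-like 2.4, 3.0 then 4.1 N, and the picture shows yellow's lid seated with its bar at crop (433,257). So yellow is the free lid. Next I pinch its handle.

Run:
```python
from h import *
xy=H["yellow"][0]
fingers.gripper_to(0.65)
f0=robot.current_contact_force()
print(robot.line_to([*xy,.113],velocity=.08,f_stop=5))
fingers.gripper_to(0.0,25); robot.pause(.2)
print(robot.current_tool_pos(),robot.current_finger_gap()*85,robot.current_gripper_force(),(robot.current_contact_force()-f0).round(1),robot.current_time_s())
im=vision.grab_frame("scene"); cv2.imwrite("pics/s2.png",im[150:300,330:480,::-1].repeat(4,0).repeat(4,1))
```

```text
False
[0.54504183 0.14315064 0.11326311] 23.337109040524975 28.041777312755585 [0.2 1.8 0.8] 11.5333
```

View pics/s2.png

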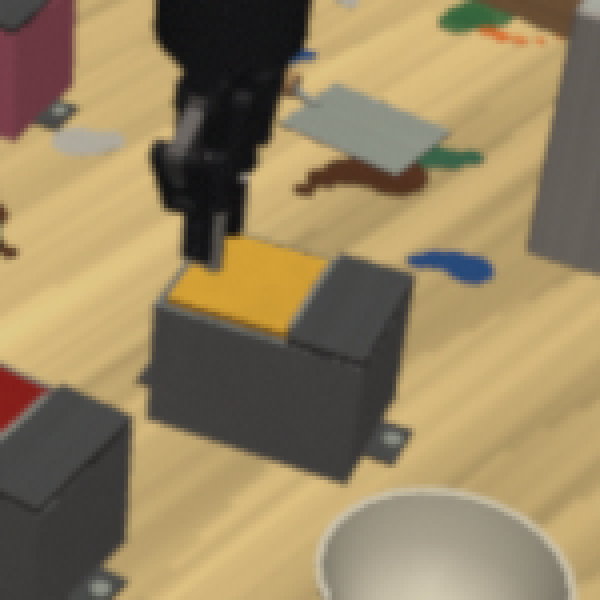

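The bar is held: the gap is 23 mm on the 24 mm bar, and the fingers straddle it at crop (210,250). Now I swing the lid up along the hinge arc, with a force check at each step.

Run:
```python
from h import *
p0=robot.current_tool_pos(); y=np.radians(H["yellow"][1]); d=np.array([np.cos(y),np.sin(y),0])
f0=robot.current_contact_force(); a0=np.arctan2(30,56); r=np.hypot(.056,.03)
for th in np.arange(.1,.91,.1):
    a=a0+th; s=r*(np.cos(a0)-np.cos(a)); z=r*(np.sin(a)-np.sin(a0))
    hit=robot.line_to(p0+d*s+[0,0,z],velocity=.03,f_stop=8)
    f=(robot.current_contact_force()-f0); print(round(th,1),hit,f.round(1),round(robot.current_finger_gap()*85,1))
    if hit: break
robot.pause(.5); print(robot.current_tool_pos()-p0,robot.current_gripper_force(),robot.current_time_s())
im=vision.grab_frame("scene"); cv2.imwrite("pics/s3.png",im[120:320,240:500,::-1].repeat(3,0).repeat(3,1))
```

```text
0.1 False [-0.8  0.2 -4.9] 22.9
0.2 False [-0.9 -0.7 -3.3] 23.3
0.3 False [-2.2  0.4 -2.2] 23.6
0.4 False [-2.7  0.2 -1.7] 23.4
0.5 False [-2.4  0.4 -1.2] 23.1
0.6 False [-2.7  0.8 -0.5] 23.3
0.7 False [-2.5  0.1 -0.3] 23.2
0.8 False [-2.9  0.   0.5] 23.3
0.9 False [-2.4  1.1  0.7] 23.6
[0.04278274 0.0134973  0.03260636] 27.454185783863068 15.325
```

View pics/s3.png

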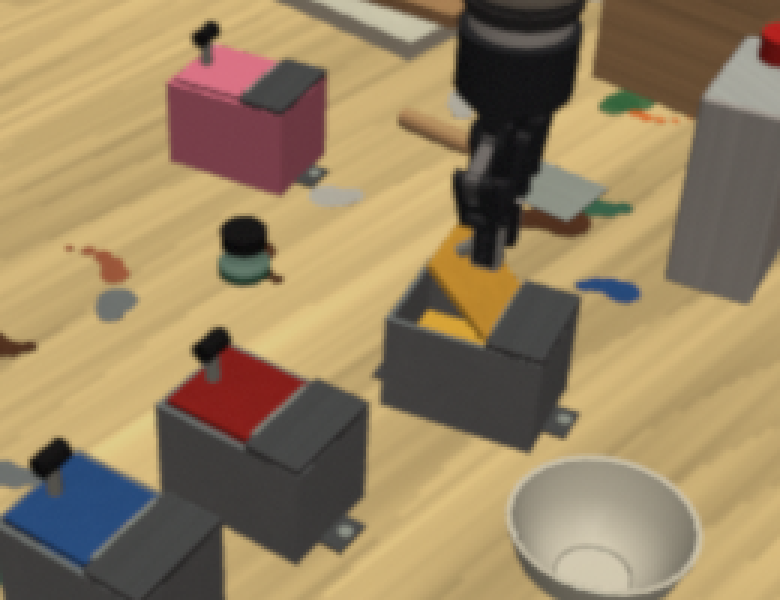

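The yellow lid stands open at about 0.9 rad, held at crop (488,250) with paint showing at (450,325). The red and blue lids are still shut and nothing else has moved.

Run:
```python
from h import *
robot.pause(.5); print(abs(robot.current_dq()).max(),robot.current_finger_gap()*85); print(workorder.close_job())
```

```text
0.13833108361318247 23.090360257475375
the job is handed in; nothing more can be done
None
```

The yellow lid was the free one: it gave about 8 mm and sprang back on the first pot I tapped, so I never tapped red or blue. I handed the job in with the arm holding the yellow lid still, open about 0.9 rad.

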